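Brake the bench trolley, seat the weld fixture, release

TASK

Push the trolley's red brake pedal down until the brake bites and holds by itself, then push the fixture plate along the deck until it is fully home against its end stop, with the brake still on. Then flick the pedal all the way back up so that the trolley is free to go. Be gentle: do not force the brake or ram the stop, do not let the trolley run along its rails, and leave everything else where it is.

Things in the scene. Friction and masses are not known exactly. Their poses are not given: they have to be found in the camera images.
- trolley: low trolley with plywood deck and four white wheels on two steel rails. Origin at bench level under the deck; y along the rails, x across, z up. Deck: x -100 to 100, y -130 to 210 mm, top at z = 96 mm. Two guides 12 mm high along y, inner faces at x = -61.5 and 61.5 mm. Rolls with about 1 N while unbraked; braked, it slips if pushed with more than about 12 N along the rails
- end_stop: rubber-faced steel stop fixed across the deck, 110 mm wide, 30 mm high; origin at the middle of the lower edge of its face, at (0, 120, 96) mm in the trolley's frame. The fixture plate comes home against this face, which looks to the trolley's -y
- fixture_plate: loose dark steel plate 120 (x) x 150 (y) x 10 mm, 0.6 to 1 kg, between the guides, with a tube corner clamped on it (60 mm high). Origin mid underside, axes as the trolley's. Yellow bar handle across its -y end: 11 mm thick, 72 mm long along x, centre at (0, -64, 34) mm. Starts 25 to 50 mm short of the stop, drags with 3 to 8 N. Home: touching the stop, origin at y = 45 mm in the trolley's frame
- brake_lever (a joint): angle of the red brake lever (rad): 0 = fully up (released, hard stop), grows as the pedal goes down, level at 0.46. Stays where left; about 9 N on the pedal moves it. Somewhere between 0.2 and 0.75, as the pad's hidden wear has it, the pad meets the wheel and resistance rises steeply; pressed with 16 to 22 N it bites and stays on by itself. Over about 30 N is too much
- pedal_hinge (a point): hinge of the brake lever, a pin along the trolley's x axis, under the deck's -y end at (-65, -140, 66) mm in the trolley's frame
- pedal_plate: red pedal with black ribs on the end of the brake lever, outside the deck's -y end: 32 mm wide (along the trolley's x), 38 long, 8 thick. Origin at its middle, 70 mm from the hinge, towards the trolley's -y when the lever is level, and 31 mm higher than the hinge when fully up. Its sides are free for a pinch; free space below it
- brake_shoe: dark steel block 18 mm wide, 24 mm below the hinge on the lever's short arm, which carries the rubber brake pad; swings towards the wheel as the pedal goes down. How far the pad sticks out cannot be measured
- brake_wheel: the braked white wheel, 62 mm in diameter, near the pedal; origin at its centre, axle along the trolley's x, turns as the trolley rolls
- magnet_square: loose red welding magnet, 60 x 12 x 60 mm, standing on the deck behind the end stop; bystander, origin at its underside
- tip_tin: loose tin with a blue label, 44 mm in diameter, 45 mm high, on the deck behind the end stop; bystander, origin at its underside
- hammer: loose hammer lying on the bench; bystander
- wire_brush: loose brush with a wooden handle lying on the bench; bystander
- spray_can: loose spray can, 66 mm in diameter, 190 mm high, upright on the bench; bystander
- tube_offcut: loose square steel tube, 160 x 30 x 30 mm, lying on the bench; bystander
- f_clamp: loose F-clamp, about 200 mm long, lying on the bench; bystander

How it is judged:
By the outcome, as a careful person would: the job done as asked, in the order asked, and still so for the second after the job is handed in, with the robot touching nothing.
It also fails if it takes over 51 s, if anything falls off the work surface, if the arm or the gripper's body presses on something with over 40 N, if the wrist force passes 120 N, or if a joint passes its speed limit or range.

ROBOT

A 6-joint arm with a two-finger parallel gripper is mounted at the origin on the work surface. World frame = base frame: x ahead of the robot, y to its left, z up, the work surface at z = 0. Lengths are in m, angles in rad, forces in N, time in s.
With the tool pointing down it reaches from about 0.275 to 0.825 m from the base axis. Payload 4.9 kg.
Tool frame: the origin (TCP) lies midway between the tips of the shut fingers; the grasp point (between the pads) lies 19 mm behind it (bot.grip_depth is the distance from the TCP to the grasp point, in m); z points along the fingers, y is the line along which they close (so a half turn about z gives the same grasp; the last joint's range is limited). The gripper opens to 85 mm and grips with 20 to 120 N. Pads are 22 mm wide; open, the fingers measure 114 mm over their backs; the gripper's body (76 mm by 85 mm) begins 54 mm behind the grasp point. The pads swing forward as they close: fully open they stand 13 mm farther back than shut.
Start: joints at [1.031, 0.326, -0.193, 1.052, 0, 1.437], TCP at [0.217, 0.505, 0.195] pointing down, gripper open.
Joint ranges: [-2.65, 2.65], [-0.97, 1.79], [-1.3, 1.35], [-1.93, 2.1], [-1.47, 1.37], [-3.14, 3.14]. Speed limits (rad/s): [2.57, 2.57, 3.14, 3.14, 3.14, 3.14].

INTERFACE

Orientations are given as a unit quaternion [w, x, y, z].
In Python, from cell import bot gives the robot as it stands. Calls block until the motion is done:
- bot.move_pose(position, orientation): joint-space move of the TCP to a pose.
- bot.move_linear(position, speed=0.15, rotation=None, until_force=None): straight line of the TCP; rotation=None keeps the orientation; speed is the mean speed in m/s. With until_force (N) it stops when the force on the tool has changed by that much, and returns True; else False.
- bot.goto_joints(angles): joint-space move.
- bot.set_gripper(opening, grasp_force=None): opening from 0.0 (shut) to 1.0 (fully open); grasp_force is the grip in N (None keeps the last); returns when the fingers have stopped.
- bot.wait(seconds).
- bot.solve_ik(position, orientation): joint angles nearest the present ones, or None.
- bot.camera(name): name is "scene" or "top" or "wrist"; returns the picture (480x640x3 uint8, red, green, blue); there is no depth.
- bot.calibration(name): a dict with "mtx" (3x3 intrinsics, pixels), "k1" (the pictures are not rectified: a ray, as slopes to the right and down, at radius r is drawn at 1 + k1 r^2 times it, then the intrinsics apply), "extrinsics" (4x4, takes a point from world to camera coordinates); the wrist camera has in their place "hand_eye" (4x4, takes a point from camera to tool coordinates, whose origin is the TCP and whose axes are the flange's). Camera axes: x right, y down, z forward; pixel columns grow to the right and rows downward; lengths in m; the calibration is good to about 2 mm. A picture is of the moment at which its call begins: read the wrist's pose just before it. calibration takes no time and is no camera call.
A pose or a line that the arm cannot do raises bot.PlanningError and nothing moves.
- bot.close_job(): hands the job in; it is judged then, once.
Trained networks look in the newest picture that a camera, given by its name, has taken for a name from the list of things; names that differ only in an ending like _2 or _b are one class to them, and where a whole thing is asked for, a point or a joint stands for the part that bears it (a point fixed in the world has none). Each returns a list of dicts, best first, with "confidence" (0 to 1); they miss things now and then, are a little off and sometimes report something else, mostly with a low value. They report only what shows in the picture. A call takes as long as a camera call.
- bot.search_frame(camera, thing): "bbox" ([left, top, width, height] in pixels, round what is visible of it).
Readings, each from a call of its own:
- bot.read_clock(): time.
- bot.read_joint_positions(): joint angles.
- bot.read_joint_vel(): joint speeds.
- bot.read_joint_efforts(): joint torques, N m.
- bot.read_position(): TCP position.
- bot.read_tool_rot(): TCP orientation.
- bot.read_ft_force(): force on the tool from outside, world axes, zero at the start.
- bot.read_moment(): the same for the moment, N m.
- bot.read_gripper_width(): opening from 0.0 (shut) to 1.0 (fully open).
- bot.read_finger_force(): force on a finger pad.
Only numpy, scipy, OpenCV 4.12 (cv2) and the standard library are available. Lean on these libraries where they do the work, as an engineer would, in place of code of your own. Each camera call takes 0.05 s, during which the arm holds its last target. There are 200 camera calls.

## Working session

There is one attempt and no reset: what is moved stays moved. The work goes in short steps, each a Python script; the robot and the scene stay as the last script left them, time stands still between calls to the robot, and variables do not carry over. Pictures are saved under pics/ and viewed, at most 13 in all, crops included, and the job is handed in when it is done.

```bash
mkdir -p pics; ls; python3 - <<'E'
from cell import bot
import cv2,numpy as np
for n in("scene","top"):
    im=bot.camera(n); cv2.imwrite(f"pics/{n}0.png",im[:,:,::-1])
    for t in("trolley","end_stop","fixture_plate","pedal_plate","brake_wheel","brake_shoe","magnet_square","tip_tin","spray_can","hammer"):
        r=bot.search_frame(n,t); print(n,t,[(np.round(d["bbox"]).tolist(),round(d["confidence"],2)) for d in r[:2]])
    c=bot.calibration(n); print(c)
print(bot.calibration("wrist"),bot.read_clock(),bot.read_tool_rot())
E
```

```text
pics
scene trolley [([253.0, 188.0, 233.0, 133.0], 0.83)]
scene end_stop [([417.0, 205.0, 34.0, 44.0], 0.69)]
scene fixture_plate [([328.0, 212.0, 94.0, 70.0], 0.73), ([293.0, 344.0, 93.0, 35.0], 0.24)]
scene pedal_plate [([250.0, 253.0, 23.0, 11.0], 0.65), ([333.0, 193.0, 82.0, 26.0], 0.34)]
scene brake_wheel [([429.0, 179.0, 16.0, 36.0], 0.64)]
scene brake_shoe [([417.0, 202.0, 34.0, 48.0], 0.66), ([331.0, 212.0, 90.0, 72.0], 0.63)]
scene magnet_square [([430.0, 179.0, 14.0, 39.0], 0.75)]
scene tip_tin [([453.0, 218.0, 26.0, 31.0], 0.62), ([165.0, 193.0, 96.0, 35.0], 0.61)]
scene spray_can [([459.0, 244.0, 60.0, 85.0], 0.81)]
scene hammer [([107.0, 204.0, 49.0, 107.0], 0.86), ([252.0, 248.0, 45.0, 22.0], 0.25)]
{'mtx': array([[562.178748  ,   0.        , 314.21520512],
       [  0.        , 562.178748  , 241.72187477],
       [  0.        ,   0.        ,   1.        ]]), 'k1': -0.06190168935123113, 'extrinsics': array([[ 4.20546377e-01,  9.07270858e-01, -5.78789989e-04,
        -9.71410027e-02],
       [ 7.09614989e-01, -3.29324515e-01, -6.22889983e-01,
        -3.67476115e-01],
  
[... 980 characters left out ...]
0.99257171,  0.91021653],
       [ 0.        ,  0.        ,  0.        ,  1.        ]])}
{'mtx': array([[346.29831696,   0.        , 320.70329859],
       [  0.        , 346.29831696, 246.66178019],
       [  0.        ,   0.        ,   1.        ]]), 'k1': -0.054211627582706035, 'hand_eye': array([[ 3.47935232e-04, -9.64394827e-01, -2.64466437e-01,
         6.62188784e-02],
       [ 9.99999537e-01,  5.72893013e-04, -7.73481846e-04,
         3.38189434e-04],
       [ 8.97452865e-04, -2.64466045e-01,  9.64394580e-01,
        -1.80408029e-01],
       [ 0.00000000e+00,  0.00000000e+00,  0.00000000e+00,
         1.00000000e+00]])} 1.1 [9.21794510e-06 2.01488645e-01 9.79490850e-01 1.98142957e-05]
```

View pics/scene0.png

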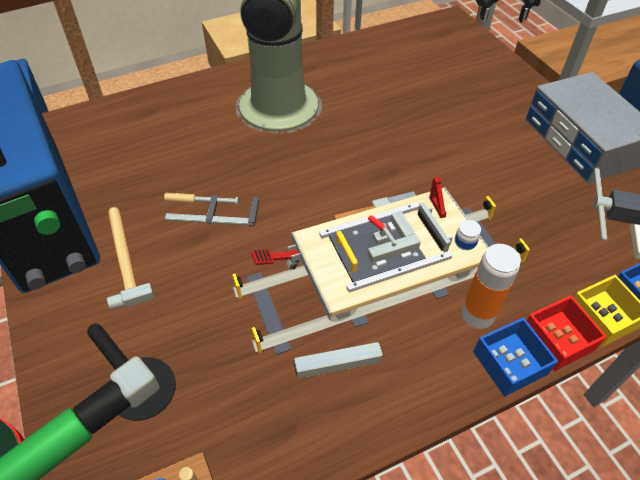

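View pics/top0.png

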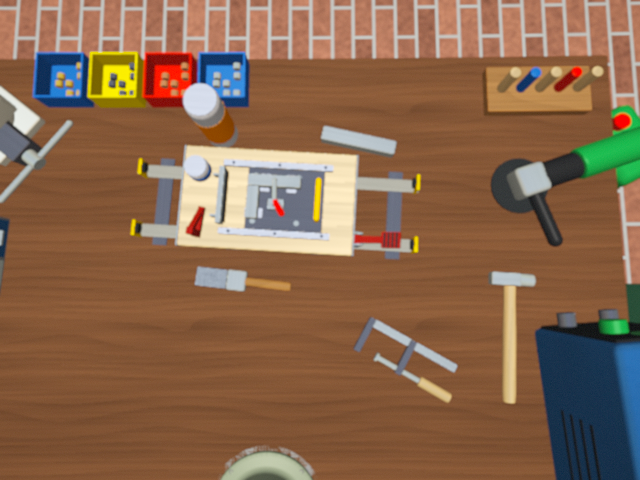

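The scene view shows the trolley with its yellow handle at about (345,250) and the red pedal at (270,257). In the top view the deck corners are about (185,146), (358,155), (354,255), (177,245), with the pedal at (390,240) and the plate short of the stop. So trolley +y is roughly world +y.

```bash
cat > h.py <<'E'
import numpy as np, cv2
from scipy.optimize import least_squares
from scipy.spatial.transform import Rotation as R
from cell import bot
def ext(n):
    c=bot.calibration(n)
    if n!="wrist": return c,c["extrinsics"]
    T=np.eye(4);q=bot.read_tool_rot();T[:3,:3]=R.from_quat(np.roll(q,-1)).as_matrix();T[:3,3]=bot.read_position()
    return c,np.linalg.inv(T@c["hand_eye"])
def proj(P,c,E):
    p=np.atleast_2d(P)@E[:3,:3].T+E[:3,3]
    return cv2.projectPoints(p,np.zeros(3),np.zeros(3),c["mtx"],np.array([c["k1"],0,0,0.]))[0][:,0]
def T2W(P,t):  # trolley frame mm -> world m ; t=(x,y,yaw)
    P=np.atleast_2d(P)/1000.; return P@R.from_euler("z",t[2]).as_matrix().T+[t[0],t[1],0]
def quat(M): return np.roll(R.from_matrix(M).as_quat(),1)
def down(yaw,lean=0):
    # tool z down, y along trolley x; lean>0: body leans to trolley -y
    return R.from_euler("z",yaw).as_matrix()@R.from_euler("x",lean).as_matrix()@np.array([[0,1,0],[1,0,0],[0,0,-1.]])
E
python3 - <<'E'
from h import *
K=[[100,210,96],[100,-130,96],[-100,-130,96],[-100,210,96]]
px={"top":[(185,146),(358,155),(354,255),(177,245)],"scene":[(494,250),(333,320),(294,234),(447,188)]}
C={n:ext(n) for n in px}
def f(t,ns): return np.concatenate([(proj(T2W(K,t),*C[n])-px[n]).ravel() for n in ns])
for ns in (["top"],["scene"],["top","scene"]):
    s=least_squares(f,[.5,-.05,0],args=(ns,),loss="soft_l1"); print(ns,s.x.round(4),f(s.x,ns).round(1))
t=s.x
for y in (-203,): print("pedal px",[(n,proj(T2W([-65,y,97],t),*C[n]).round()) for n in px])
for n in px: print("stop",proj(T2W([[-55,120,126],[55,120,126]],t),*C[n]).round(), "handle@home-35",proj(T2W([0,-64+10,130],t),*C[n]).round())
np.save("t.npy",t); print(T2W([[-65,-203,97],[0,-64+10,130]],t), bot.read_tool_rot(),quat(down(t[2])))
p=T2W([-65,-205,97],t)[0]
for l in(0,.5): print(bot.solve_ik(p,quat(down(t[2],l))), bot.solve_ik(p,quat(down(t[2]+np.pi,-l))))
E
```

```text
['top'] [ 0.6035 -0.0491 -0.0567] [ 1.7 -0.3 -0.5 -0.5 -1.2  0.2  0.4  0.7]
['scene'] [ 0.6086 -0.0459 -0.051 ] [ 2.2  7.8  0.4 -4.6 -0.5  0.2 -3.4 -0.2]
['top', 'scene'] [ 0.6056 -0.0474 -0.0492] [ 0.4 -0.5 -1.8 -2.  -1.7 -1.4 -0.1  0.5  0.6  6.7 -1.  -5.5 -1.8 -0.5
 -4.9 -1. ]
pedal px [('top', array([[391., 237.]])), ('scene', array([[263., 257.]]))]
stop [[221. 222.]
 [226. 166.]] handle@home-35 [[315. 197.]]
stop [[417. 204.]
 [445. 244.]] handle@home-35 [[349. 249.]]
[[ 0.53070063 -0.24693723  0.097     ]
 [ 0.60294662 -0.10131265  0.13      ]] [9.21794510e-06 2.01488645e-01 9.79490850e-01 1.98142957e-05] [0.         0.72427834 0.68950772 0.        ]
[-0.564578    0.47128064 -0.23545616  0.86405952  0.          1.05539636] [-0.564578    0.47128064 -0.23545616  0.86405952  0.         -2.08619629]
[-0.7783275   0.72411115  0.08542024  1.28116767  0.36561899  0.77647424] [-0.7783275   0.72411115  0.08542024  1.28116767  0.36561899 -2.36511841]
```

```bash
python3 - <<'E'
from h import *
t=np.array([.6038,-.0488,-.0555])
p=T2W([-65,-205,97],t)[0]; p[2]=.25
bot.move_pose(p,quat(down(t[2])))
c,E=ext("wrist"); im=bot.camera("wrist")
for th in("pedal_plate","fixture_plate","trolley","brake_lever"):
    print(th,[(np.round(d["bbox"]).tolist(),round(d["confidence"],2)) for d in bot.search_frame("wrist",th)[:2]])
bot.set_gripper(.62)
np.savez("w.npz",E=E)
out=im[:,:,::-1].copy()
for P in ([-65,-203,97],[-100,-130,96],[100,-130,96],[-81,-203,97],[-49,-203,97]):
    u=proj(T2W(P,t),c,E)[0]; print(P,u.round()); cv2.drawMarker(out,tuple(int(v) for v in u),(0,255,0),0,10)
cv2.imwrite("pics/w1.png",out); cv2.imwrite("raw_w1.png",im[:,:,::-1]); print(bot.read_clock(),bot.read_ft_force())
E
```

```text
pedal_plate [([300.0, 201.0, 36.0, 40.0], 0.56)]
fixture_plate [([324.0, 1.0, 146.0, 76.0], 0.73)]
trolley [([279.0, 0.0, 230.0, 241.0], 0.94)]
brake_lever [([302.0, 145.0, 31.0, 95.0], 0.8)]
[-65, -203, 97] [320. 221.]
[-100, -130, 96] [282. 144.]
[100, -130, 96] [495. 146.]
[-81, -203, 97] [303. 221.]
[-49, -203, 97] [336. 221.]
4.65 [-0.09364761 -0.89828735 -0.3852862 ]
```

View pics/w1.png

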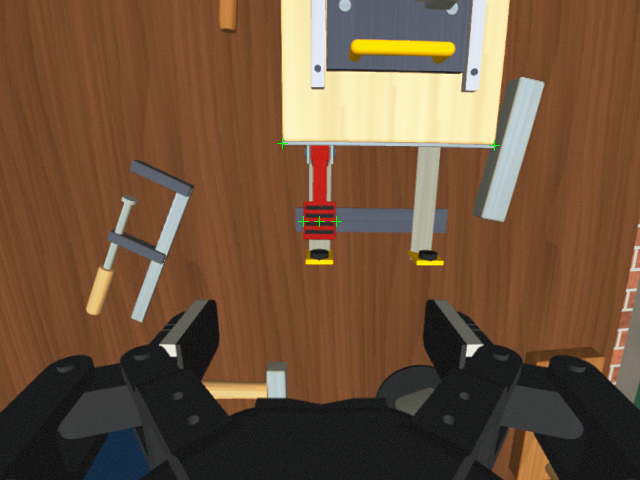

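The projected markers fall on the pedal (320,221) and the deck edge within a pixel, so the trolley pose is good. Next I pinch the pedal and press it down along its arc.

```bash
cat >> h.py <<'E'
t=np.array([.6038,-.0488,-.0555]); E0=np.arcsin(31/70); DEP=14.
Rz=R.from_euler("z",t[2]).as_matrix()
def pose(a,off=0,dep=DEP,lean0=0.):
    e=E0-a; l=a-lean0
    P=np.array([-65,-140-70*np.cos(e),66+70*np.sin(e)])+(dep-off)*np.array([0,np.sin(l),-np.cos(l)])
    return T2W(P,t)[0],quat(down(t[2],l))
def ft(a,F0):
    e=E0-a; F=Rz.T@(np.array(bot.read_ft_force())-F0)
    d=np.array([0,-np.sin(e),-np.cos(e)]); r=np.array([0,-np.cos(e),np.sin(e)])
    return -(F@d),F@r,F[0]
E
python3 - <<'E'
from h import *
p,q=pose(0); bot.move_linear(p,speed=.1)
F0=np.array(bot.read_ft_force()); np.save("F0.npy",F0)
bot.set_gripper(0,grasp_force=35); print("grip",bot.read_gripper_width(),bot.read_finger_force(),np.round(ft(0,F0),1),bot.read_clock())
a=0; st=.03
while a<.95:
    a+=st; p,q=pose(a); bot.move_linear(p,speed=.03,rotation=q)
    f=ft(a,F0); print(round(a,3),np.round(f,1))
    if abs(f[0])>12: break
print(bot.read_clock(),bot.read_position()-p)
E
```

```text
grip 0.0007633793103936082 0.0 [ 0.3 -0.6 -0.2] 7.0167
0.03 [-0.7  0.9 -0.9]
0.06 [ 1.   0.4 -0. ]
0.09 [0.6 0.1 0.2]
0.12 [1.  0.7 0.7]
0.15 [ 0.2  0.5 -0.7]
0.18 [ 0.6 -0.7 -0.4]
0.21 [0.5 0.7 0.4]
0.24 [-0.1 -0.2  0.2]
0.27 [ 3.2  0.4 -0.8]
0.3 [4.5 1.1 0.1]
0.33 [5.2 0.8 0.7]
0.36 [5.3 0.6 0.2]
0.39 [3.9 0.4 0.2]
0.42 [4.9 0.9 0.5]
0.45 [ 3.9 -0.5  0. ]
0.48 [ 3.7  0.5 -0.6]
0.51 [4.9 0.3 1.1]
0.54 [ 3.8 -0.3 -0.6]
0.57 [4.2 0.3 0.3]
0.6 [ 4.8  1.5 -0.1]
0.63 [4.6 0.  0.7]
0.66 [ 4.9 -0.3 -0.4]
0.69 [4.4 0.5 0.2]
0.72 [ 4.2 -0.3  1.3]
0.75 [ 4.2 -0.1 -0.8]
0.78 [ 4.1 -0.1  0.7]
0.81 [ 2.5 -1.2  1.3]
0.84 [ 2.4 -0.2 -0.2]
0.87 [1.5 0.4 0.8]
0.9 [ 3.2 -0.8  1.3]
0.93 [ 6.1 -1.3  2.1]
0.96 [10.3 -2.   0.8]
15.0167 [ 0.00080551 -0.00048368  0.00144657]
```

The gripper shut on nothing, so the pinch missed. I'll look before moving.

```bash
python3 - <<'E'
from h import *
a=bot.camera("wrist"); b=bot.camera("scene")
print(bot.search_frame("scene","pedal_plate")[:1], bot.search_frame("wrist","pedal_plate")[:1],bot.read_position(),bot.read_ft_force())
c=cv2.resize(b[215:305,220:340],(800,600),interpolation=2)[:,:,::-1]
o=np.hstack([cv2.resize(c,(400,300)),cv2.resize(a[:,:,::-1],(400,300))]); cv2.imwrite("pics/m1.png",o)
E
```

```text
[{'bbox': [256.1, 262.6, 20.1, 14.6], 'confidence': 0.74}] [{'bbox': [280.5, 227.7, 71.1, 78.3], 'confidence': 0.59}] [ 0.52915285 -0.23532114  0.02579777] [ 1.43947558 -3.37338681  8.52028739]
```

View pics/m1.png

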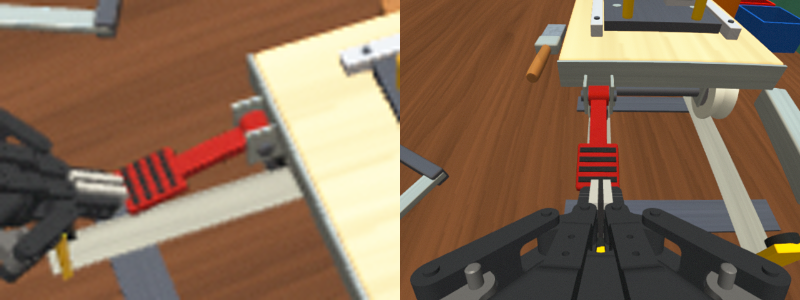

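```bash
python3 - <<'E'
from h import *
cs,Es=ext("scene"); cw,Ew=ext("wrist")
for a in np.arange(0,1.05,.15):
    e=E0-a; P=[-65,-140-70*np.cos(e),66+70*np.sin(e)]
    Q=[-65,-140-89*np.cos(e),66+89*np.sin(e)]; print(round(a,2),proj(T2W(P,t),cs,Es).round()[0],proj(T2W(P,t),cw,Ew).round()[0],"outer",proj(T2W(Q,t),cs,Es).round()[0],proj(T2W(Q,t),cw,Ew).round()[0])
p=bot.read_position(); print("tcp",p,bot.read_tool_rot(),proj(p,cs,Es).round(),proj(p,cw,Ew).round(), "edge",proj(T2W([[-100,-130,96],[100,-130,96]],t),cw,Ew).round(),bot.read_gripper_width())
E
```

```text
0.0 [262. 256.] [317. 198.] outer [253. 256.] [317. 215.]
0.15 [260. 260.] [317. 224.] outer [251. 261.] [317. 251.]
0.3 [260. 264.] [317. 245.] outer [250. 266.] [317. 280.]
0.45 [260. 267.] [317. 263.] outer [250. 270.] [317. 301.]
0.6 [260. 270.] [318. 275.] outer [251. 274.] [317. 316.]
0.75 [262. 273.] [318. 284.] outer [253. 277.] [318. 324.]
0.9 [264. 275.] [318. 288.] outer [256. 280.] [318. 327.]
1.05 [267. 277.] [318. 289.] outer [260. 282.] [318. 325.]
tcp [ 0.52915285 -0.23532114  0.02579777] [-0.3163106   0.64470223  0.60948637  0.33590624] [[270. 276.]] [[320. 279.]] edge [[250. 103.]
 [624. 110.]] 0.003793722985086969
```

```bash
python3 - <<'E'
from h import *
M=R.from_quat(np.roll(bot.read_tool_rot(),-1)).as_matrix()
bot.move_linear(np.array(bot.read_position())-.06*M[:,2],speed=.1)
cw,Ew=ext("wrist"); a=bot.camera("wrist"); r=bot.search_frame("wrist","pedal_plate")[:1]; b=bot.camera("scene"); r2=bot.search_frame("scene","pedal_plate")[:1]
print(r,r2,bot.read_ft_force(),bot.read_clock(),np.load("F0.npy"))
c,E=ext("scene")
out=a[:,:,::-1].copy()
for k,col in((0,(255,255,255)),(.2,(255,255,0)),(.4,(0,255,0)),(.6,(255,0,255)),(.8,(0,255,255))):
    e=E0-k
    for rr in(51,89):
        u=proj(T2W([-65,-140-rr*np.cos(e)+4*np.sin(e),66+rr*np.sin(e)+4*np.cos(e)],t),cw,Ew)[0]; print(k,rr,u.round(),proj(T2W([-65,-140-rr*np.cos(e),66+rr*np.sin(e)],t),c,E)[0].round())
    
o=np.hstack([cv2.resize(b[215:305,220:340],(400,300),interpolation=2)[:,:,::-1],cv2.resize(out,(400,300))]); cv2.imwrite("pics/m2.png",o)
E
```

```text
[{'bbox': [289.5, 208.7, 54.4, 56.2], 'confidence': 0.68}] [{'bbox': [255.3, 261.2, 21.6, 17.0], 'confidence': 0.59}] [-0.66198405 -0.65419345  0.0997503 ] 16.175 [ 0.05585663 -0.00189366 -0.39049921]
0 51 [319. 169.] [271. 256.]
0 89 [319. 185.] [253. 256.]
0.2 51 [319. 186.] [269. 260.]
0.2 89 [319. 219.] [251. 263.]
0.4 51 [319. 201.] [269. 263.]
0.4 89 [319. 246.] [250. 268.]
0.6 51 [319. 213.] [269. 266.]
0.6 89 [319. 266.] [251. 274.]
0.8 51 [319. 222.] [271. 269.]
0.8 89 [319. 278.] [254. 278.]
```

View pics/m2.png

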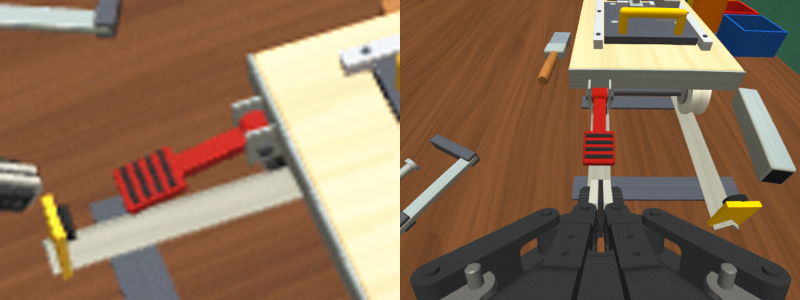

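The pedal now stands at a≈0.57 by projection (wrist rows 209–265), the trolley hasn't moved, and the fingers are clear. Next I press from above with shut fingertips, using force stops and following the arc.

```bash
cat >> h.py <<'E'
def tip(a,off=0):   # shut fingertip on pedal top, tool vertical
    e=E0-a; P=np.array([-65,-140-68*np.cos(e)+(4+off)*np.sin(e),66+68*np.sin(e)+(4+off)*np.cos(e)])
    return T2W(P,t)[0],quat(down(t[2],0))
E
python3 - <<'E'
from h import *
p,q=tip(.55); p[2]=.14; bot.move_linear(p,speed=.15,rotation=q)
F0=np.array(bot.read_ft_force())
p[2]=.045; hit=bot.move_linear(p,speed=.04,until_force=4)
z=bot.read_position()[2]; f=Rz.T@(np.array(bot.read_ft_force())-F0)
e=np.arctan2((z*1000-66-4),68); a=E0-e; print(hit,z,"a",a,f,bot.read_clock()); np.savez("s.npz",F0=F0,a=a)
E
```

```text
False 0.0451711047977419 a 0.8088731278347567 [-0.08806769  0.9187674   0.27713282] 19.875
```

```bash
python3 - <<'E'
from h import *
cw,Ew=ext("wrist"); a=bot.camera("wrist"); b=bot.camera("scene"); t2=bot.camera("top")
for n,im in(("top",t2),("scene",b)):
    c,E=ext(n); print(n,proj(bot.read_position(),c,E))
print(bot.read_gripper_width(),bot.search_frame("top","pedal_plate")[:1])
o=np.hstack([cv2.resize(b[215:305,220:340],(400,300),interpolation=2),cv2.resize(a[100:340,160:480],(400,300))]); 
o=np.vstack([o,np.hstack([cv2.resize(t2[190:280,320:440],(400,300),interpolation=2),cv2.resize(t2,(400,300))])])[:,:,::-1]; cv2.imwrite("pics/m3.png",o)
E
```

```text
top [[390.12212261 241.6634661 ]]
scene [[261.25715716 273.03552236]]
-0.001406885842552075 [{'bbox': [350.3, 232.7, 22.7, 13.4], 'confidence': 0.35}]
```

View pics/m3.png

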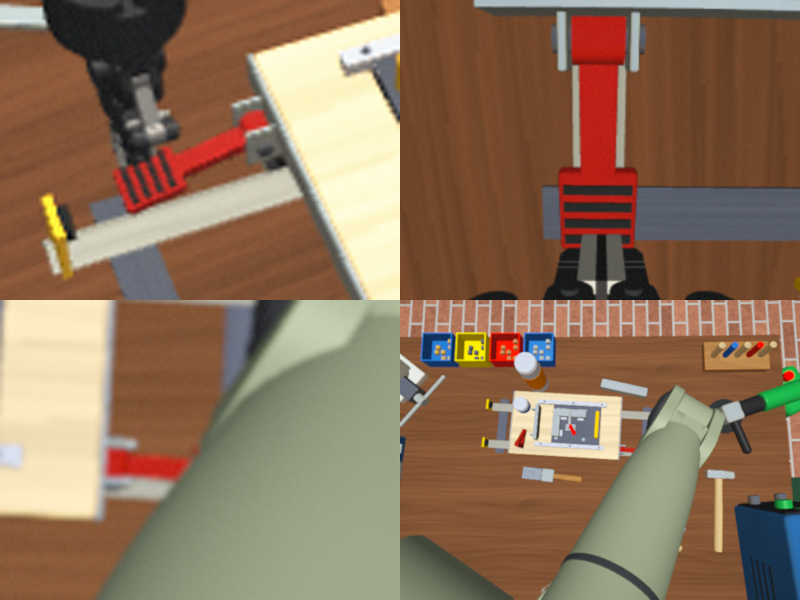

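```bash
python3 - <<'E'
from h import *
def red(im):
    m=((im[:,:,0]>110)&(im[:,:,1]<60)&(im[:,:,2]<60)); m[:, :280]=0; m[:,360:]=0
    for r in range(90,320,6):
        x=np.where(m[r])[0]
        if len(x): print(r,x[0],x[-1],end=" | ")
    print()
red(bot.camera("wrist")); c0,Ea=ext("wrist")
p=bot.read_position(); p=np.array(p); p[2]=.15; bot.move_linear(p,speed=.15)
c0,Eb=ext("wrist"); im=bot.camera("wrist"); red(im); b=bot.camera("scene")
cv2.imwrite("raw_w2.png",im[:,:,::-1]);cv2.imwrite("raw_s2.png",b[:,:,::-1])
def quad(a):
    e=E0-a; return T2W([[x,-140-r*np.cos(e)+4*np.sin(e),66+r*np.sin(e)+4*np.cos(e)] for r in(51,89) for x in(-81,-49)],t)
for a in np.arange(0,1,.2): print(round(a,1),"low",proj(quad(a),c0,Ea).round().tolist(),"hi",proj(quad(a),c0,Eb).round().tolist())
print("edge",proj(T2W([[-100,-130,96],[100,-130,96]],t),c0,Eb),bot.read_clock(),bot.read_ft_force())
out=np.hstack([cv2.resize(im[60:360,200:440],(480,600),interpolation=2),cv2.resize(b[220:300,240:282],(315,600),interpolation=2)])
cv2.imwrite("pics/m4.png",out[:,:,::-1])
E
```

```text
114 297 340 | 120 297 340 | 126 298 340 | 132 297 340 | 138 297 339 | 144 297 339 | 150 299 338 | 156 304 333 | 162 304 333 | 168 304 333 | 174 304 333 | 180 304 333 | 186 304 332 | 192 304 332 | 198 304 332 | 204 305 332 | 210 305 332 | 216 305 332 | 222 305 331 | 228 305 331 | 234 298 332 | 240 287 349 | 246 287 349 | 252 287 349 | 258 288 348 | 264 288 348 | 270 288 348 | 276 288 347 | 282 289 347 | 288 289 347 | 294 289 347 | 
132 309 332 | 138 308 332 | 144 308 333 | 150 309 332 | 156 312 329 | 162 312 329 | 168 312 329 | 174 312 328 | 180 312 328 | 186 312 328 | 192 312 328 | 198 312 328 | 204 302 328 | 210 300 340 | 216 300 340 | 222 301 339 | 228 301 339 | 234 301 338 | 240 301 338 | 246 301 338 | 
0.0 low [[279.0, 261.0], [358.0, 261.0], [277.0, 359.0], [360.0, 359.0]] hi [[298.0, 216.0], [344.0, 216.0], [297.0, 270.0], [344.0, 270.0]]
0.2 low [[282.0, 264.0], [356.0, 264.0], [282.0, 351.0], [356.0, 351.0]] hi [[299.0, 220.0], [343.0, 220.0], [299.0, 272.0], [343.0, 272.0]]
0.4 low [[285.0, 262.0], [354.0, 263.0], [286.0, 338.0], [352.0, 338.0]] hi [[299.0, 220.0], [342.0, 220.0], [300.0, 269.0], [341.0, 269.0]]
0.6 low [[287.0, 257.0], [352.0, 257.0], [290.0, 321.0], [349.0, 321.0]] hi [[300.0, 218.0], [341.0, 218.0], [301.0, 262.0], [340.0, 262.0]]
0.8 low [[288.0, 248.0], [350.0, 248.0], [292.0, 301.0], [347.0, 301.0]] hi [[301.0, 214.0], [341.0, 214.0], [302.0, 252.0], [339.0, 252.0]]
edge [[266.53836472 134.76341726]
 [568.70317384 138.04942987]] 21.075 [-0.36475095 -1.29830189  0.91285472]
```

View pics/m4.png

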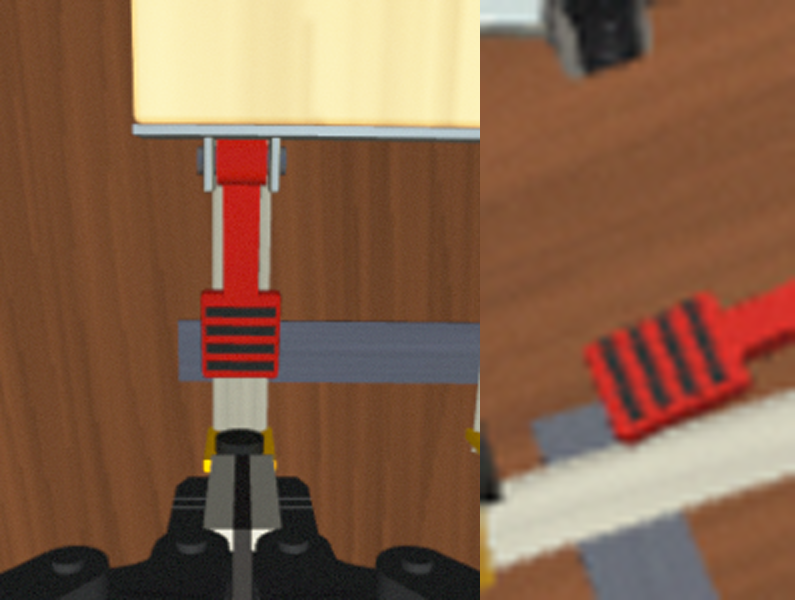

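The deck edge now sits about 12 px nearer than predicted, so the trolley has shifted about 9 mm along +y and the lever stands at a≈0.67. Both views put the visible fingertips about 40 mm short of the reported TCP, which explains the missed pinch and the missed touch. I'll check that with a guarded touch on the pedal.

```bash
python3 - <<'E'
from h import *
print("grip_depth",bot.grip_depth)
def edge(f,cols):
    g=cv2.imread(f).astype(int); y=(g[:,:,2]-g[:,:,0])  # plywood is yellowish
    out=[]
    for c in cols:
        s=g[60:220,c].sum(1); d=np.diff(s); out.append((60+int(np.argmin(np.convolve(d,np.ones(3),'same')))))
    return out
print(edge("raw_w1.png",(290,350,460)),edge("raw_w2.png",(280,290,350,380)))
c,E=ext("wrist")
for dy in(0,5,8,10,12):
    print(dy,proj(T2W([[-100,-130+dy,96],[-60,-130+dy,96]],t),c,E)[:,1].round(1),[ (round(a,2),proj(T2W([[-65,-140+dy-r*np.cos(E0-a)+4*np.sin(E0-a),66+r*np.sin(E0-a)+4*np.cos(E0-a)] for r in(51,89)],t),c,E)[:,1].round(1).tolist()) for a in(.55,.65,.75)])
F0=np.array(bot.read_ft_force())
p=T2W([-65,-140+9-66.5,46],t)[0]; bot.move_linear(p,speed=.12)
print("mid",Rz.T@(np.array(bot.read_ft_force())-F0))
p[2]=.006; hit=bot.move_linear(p,speed=.03,until_force=3)
print(hit,bot.read_position(),Rz.T@(np.array(bot.read_ft_force())-F0),bot.read_clock())
im=bot.camera("scene"); w=bot.camera("wrist")
cv2.imwrite("pics/m5.png",np.hstack([cv2.resize(im[215:305,220:340],(400,300),interpolation=2),cv2.resize(w[100:340,160:480],(400,300))])[:,:,::-1])
E
```

```text
grip_depth 0.0187
[144, 144, 146] [127, 127, 127, 127]
0 [135.1 135. ] [(0.55, [219.3, 264.5]), (0.65, [217.7, 260.2]), (0.75, [215.5, 255.2])]
5 [127.  126.9] [(0.55, [212.9, 258.6]), (0.65, [211.4, 254.4]), (0.75, [209.3, 249.6])]
8 [122.1 122. ] [(0.55, [209.1, 255.0]), (0.65, [207.6, 251.0]), (0.75, [205.6, 246.2])]
10 [118.9 118.7] [(0.55, [206.5, 252.6]), (0.65, [205.1, 248.6]), (0.75, [203.1, 243.9])]
12 [115.6 115.4] [(0.55, [203.9, 250.2]), (0.65, [202.5, 246.3]), (0.75, [200.6, 241.6])]
mid [ 0.49455528  0.92271656 -0.49312746]
True [ 0.52779143 -0.24236947  0.01986312] [-1.03595523  1.38723568  3.23986273] 22.9667
```

View pics/m5.png

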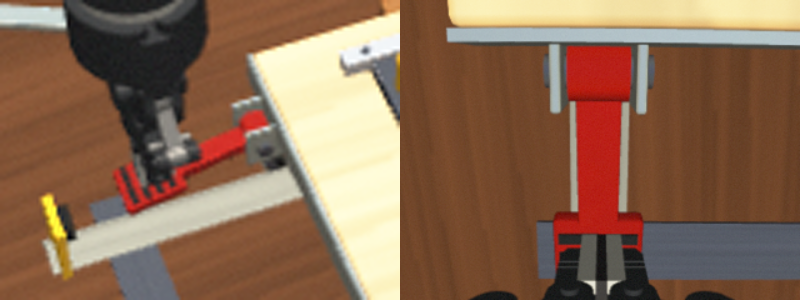

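Contact confirmed: the tips are on the pedal with the TCP reading about 35 mm lower, so I use that offset from here. Next I press along the arc in small steps while watching the force.

```bash
cat >> h.py <<'E'
def fmean(F0,n=6):
    s=[]
    for _ in range(n): s.append(bot.read_ft_force()); bot.wait(.008)
    return Rz.T@(np.mean(s,0)-F0)
E
python3 - <<'E'
from h import *
F0=np.load("F0.npy")*0+np.array([-.3,-.9,.3])   # mean of free readings
p=np.array(bot.read_position()); e=E0-.7; st=1.0; tot=0
while tot<25:
    p=p+Rz@np.array([0,-np.sin(e),-np.cos(e)])*st/1000; e-=st/1000/.066; tot+=st
    bot.move_linear(p,speed=.015); f=fmean(F0); n=-f@np.array([0,-np.sin(e),-np.cos(e)])
    print(round(tot,2),round(n,1),f.round(1),(np.array(bot.read_position())-p)[2].round(4))
    if n>23: break
    st=.25 if n>17 else .4 if n>11 else 1.0
print(bot.read_position(),bot.read_clock()); np.savez("s.npz",p=p,F0=F0)
E
```

```text
1.0 8.7 [-1.9  1.5  9.4] 0.0008
2.0 13.9 [-4.1  1.5 14.9] 0.0016
2.4 16.3 [-4.7  1.5 17.4] 0.0019
2.8 18.3 [-5.5  1.9 19.6] 0.0022
3.05 19.4 [-5.7  1.9 20.8] 0.0024
3.3 20.3 [-6.1  2.1 21.8] 0.0026
3.55 21.9 [-6.5  1.9 23.5] 0.0027
3.8 22.3 [-7.1  2.  24. ] 0.0029
4.05 23.1 [-7.3  2.1 24.9] 0.003
[ 0.52806389 -0.242365    0.01887823] 25.7667
```

```bash
python3 - <<'E'
from h import *
s=np.load("s.npz"); p=s["p"]; F0=s["F0"]; e=E0-.74
for k in range(3):
    p=p+Rz@np.array([0,-np.sin(e),-np.cos(e)])*.3/1000
    bot.move_linear(p,speed=.015); f=fmean(F0); print(f.round(1))
    if f[2]>26.3: break
z0=bot.read_position()[2]
p[2]=.07; bot.move_linear(p,speed=.12)
c,E=ext("wrist"); im=bot.camera("wrist"); cv2.imwrite("raw_w3.png",im[:,:,::-1])
print([d["bbox"] for d in bot.search_frame("wrist","pedal_plate")[:1]])
for dy in (4,6,8): print(dy,proj(T2W([-60,-130+dy,96],t),c,E)[:,1].round(1),[ (round(a,2),proj(T2W([[-65,-140+dy-r*np.cos(E0-a)+4*np.sin(E0-a),66+r*np.sin(E0-a)+4*np.cos(E0-a)] for r in(51,89)],t),c,E)[:,1].round(1).tolist()) for a in(.6,.7,.8)])
print([d["bbox"] for d in bot.search_frame("wrist","fixture_plate")[:1]],bot.read_clock(),z0)
g=im.astype(int).sum(2)[60:220,380]; print("edge",60+int(np.argmin(np.convolve(np.diff(g),np.ones(3),'same'))))
# next: over the deck, look at handle
q=T2W([0,-165,150],t)[0]; bot.move_linear(q,speed=.2)
c,E=ext("wrist"); im=bot.camera("wrist"); cv2.imwrite("raw_w4.png",im[:,:,::-1])
m=(im[:,:,0]>170)&(im[:,:,1]>130)&(im[:,:,2]<70); ys,xs=np.where(m); print("yellow",[np.percentile(v,[1,50,99]).tolist() for v in(xs,ys)])
for y in(-64-30,-64-20,-64-10,-64,-54): print(y,proj(T2W([[-36,y,135.5],[36,y,135.5]],t),c,E).round().tolist())
o=im.copy(); cv2.imwrite("pics/m6.png",o[:,:,::-1]); print(bot.read_clock(),fmean(F0))
E
```

```text
[-7.6  2.1 25.7]
[-7.6  1.9 27. ]
[[292.0, 241.9, 55.8, 57.5]]
4 [144.6] [(0.6, [258.1, 314.4]), (0.7, [254.5, 306.3]), (0.8, [250.4, 297.6])]
6 [139.7] [(0.6, [254.7, 311.5]), (0.7, [251.2, 303.4]), (0.8, [247.1, 294.8])]
8 [134.9] [(0.6, [251.3, 308.5]), (0.7, [247.9, 300.5]), (0.8, [243.8, 291.9])]
[] 27.125 0.018580039795424663
edge 143
yellow [[245.0, 321.0, 398.0], [50.0, 61.0, 339.0]]
-94 [[255.0, 145.0], [388.0, 145.0]]
-84 [[254.0, 125.0], [389.0, 125.0]]
-74 [[253.0, 106.0], [390.0, 106.0]]
-64 [[253.0, 86.0], [391.0, 85.0]]
-54 [[252.0, 65.0], [391.0, 65.0]]
27.8667 [ 0.19512864  0.67098998 -0.80425019]
```

View pics/m6.png

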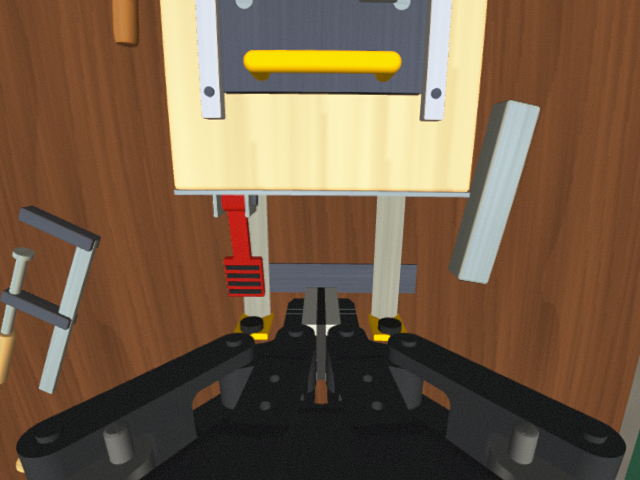

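The handle bar is at (321,61), so the plate is about 36 mm short, and the pedal is down at about a=0.76. I push with the tool leaning back so that the gripper body clears the tube corner.

```bash
python3 - <<'E'
from h import *
l=.35; S=34
def pp(y,z): return T2W(np.array([0,y,z])+S*np.array([0,np.sin(l),-np.cos(l)]),t)[0]
q=quat(down(t[2],l)); u=Rz@np.array([0,1.,0])
bot.move_linear(pp(-83,126),speed=.2,rotation=q)
F0=np.mean([bot.read_ft_force() for _ in range(8)],0); p=pp(-83,126); P0=p.copy()
hit=bot.move_linear(p+u*.035,speed=.03,until_force=2.5); p=np.array(bot.read_position()); s0=(p-P0)@u
print(hit,"contact at",s0*1000,fmean(F0).round(1),bot.read_clock())
if hit:
    p=P0+u*s0; bot.move_linear(p+u*.003,speed=.03); p=p+u*.003; f=fmean(F0); print("drag",f.round(1))
    h=bot.move_linear(p+u*.024,speed=.03,until_force=3.5); r=(np.array(bot.read_position())-P0)@u
    print("long",h,(r-s0)*1000,fmean(F0).round(1),bot.read_clock())
E
```

```text
True contact at 20.103341110021514 [-0.1 -0.2  1. ] 29.3833
drag [ 0.2 -3.5  0.4]
long False 26.473785244936636 [-0.2 -4.3  0.4] 30.7
```

```bash
python3 - <<'E'
from h import *
u=Rz@np.array([0,1.,0]); F0=np.array([-.2,-.6,-.1]); p=np.array(bot.read_position()); T0=bot.read_clock()
st=1.0;tot=0.
while tot<18:
    p=p+u*st/1000; tot+=st; bot.move_linear(p,speed=.02); f=fmean(F0,4); act=(np.array(bot.read_position())-p)@u*1000
    print(round(tot,1),f.round(1),round(act,2))
    if f[1]<-8.3: break
    st=.4 if f[1]<-5.6 else 1.0
print(bot.read_clock())
E
```

```text
1.0 [ 0.  -5.7  1.4] -0.96
1.4 [ 0.2 -5.2  1.5] -0.82
2.4 [ 0.2 -5.3  1.2] -0.65
3.4 [ 0.2 -4.5  0.8] -0.59
4.4 [ 0.4 -4.8  1.2] -0.62
5.4 [ 0.2 -5.1  1. ] -0.63
6.4 [ 0.2 -4.6  1. ] -0.61
7.4 [ 0.2 -4.6  1.1] -0.62
8.4 [ 0.2 -4.7  1. ] -0.62
9.4 [ 0.4 -4.3  0.6] -0.64
10.4 [ 0.4 -4.8  1.2] -0.59
11.4 [ 0.3 -4.3  1.1] -0.62
12.4 [ 0.2 -5.2  0.8] -0.61
13.4 [ 0.2 -5.3  0.4] -0.72
14.4 [ 0.  -7.8  1.3] -1.56
14.8 [-0.7 -8.3  2. ] -1.94
15.2 [-0.3 -9.   1.5] -2.33
35.5167
```

The force rose stiffly at about 9 N with no further advance, so the plate is home. I back off, check pedal and trolley, and get ready to pinch the pedal with the corrected depth.

```bash
cat >> h.py <<'E'
def lp(a,dy,dep=47.,lean0=.3,off=0):
    e=E0-a; l=a-lean0
    P=np.array([-65,-140+dy-70*np.cos(e),66+70*np.sin(e)])+(dep-off)*np.array([0,np.sin(l),-np.cos(l)])
    return T2W(P,t)[0],quat(down(t[2],l))
E
python3 - <<'E'
from h import *
u=Rz@np.array([0,1.,0]); p=np.array(bot.read_position()); bot.move_linear(p-u*.010,speed=.08)
p,q=lp(.76,4.6,off=85); bot.move_linear(p,speed=.3,rotation=q)
c,E=ext("wrist"); im=bot.camera("wrist"); cv2.imwrite("raw_w5.png",im[:,:,::-1]); print(bot.read_clock())
m=((im[:,:,0]>110)&(im[:,:,1]<60)&(im[:,:,2]<60)); 
for r in range(60,400,5):
    x=np.where(m[r,200:440])[0]
    if len(x): print(r,x[0]+200,x[-1]+200,end=" | ")
print()
for dy in(3,5,7): print(dy,"edge",proj(T2W([[-100,-130+dy,96],[-30,-130+dy,96]],t),c,E).round(0).tolist(),[(a,proj(T2W([[x,-140+dy-r*np.cos(E0-a)+4*np.sin(E0-a),66+r*np.sin(E0-a)+4*np.cos(E0-a)] for x,r in((-81,51),(-49,51),(-81,89),(-49,89))],t),c,E).round().tolist()) for a in(.68,.76,.84)])
E=ext("scene"); s=bot.camera("scene")
cv2.imwrite("pics/m7.png",np.hstack([cv2.resize(im,(400,300)),cv2.resize(s[170:320,245:500],(400,300),interpolation=2)])[:,:,::-1])
ik=[bot.solve_ik(*lp(a,4.6)) is not None for a in(.76,.4,0)]; print(ik)
E
```

```text
36.7083
135 305 333 | 140 305 333 | 145 305 333 | 150 305 333 | 155 305 332 | 160 308 330 | 165 309 329 | 170 309 329 | 175 309 329 | 180 309 329 | 185 309 329 | 190 309 329 | 195 309 329 | 200 309 329 | 205 309 329 | 210 309 328 | 215 309 328 | 220 308 328 | 225 308 328 | 230 293 343 | 235 293 343 | 240 293 343 | 245 293 343 | 250 293 343 | 255 293 343 | 260 293 343 | 265 293 343 | 270 293 343 | 275 294 342 | 280 294 342 | 285 296 340 | 
3 edge [[257.0, 113.0], [382.0, 114.0]] [(0.68, [[294.0, 234.0], [345.0, 234.0], [294.0, 294.0], [345.0, 294.0]]), (0.76, [[294.0, 234.0], [344.0, 234.0], [295.0, 292.0], [344.0, 292.0]]), (0.84, [[295.0, 234.0], [344.0, 234.0], [296.0, 290.0], [343.0, 290.0]])]
5 edge [[257.0, 110.0], [381.0, 110.0]] [(0.68, [[294.0, 230.0], [345.0, 231.0], [294.0, 291.0], [345.0, 291.0]]), (0.76, [[294.0, 231.0], [344.0, 231.0], [295.0, 289.0], [344.0, 289.0]]), (0.84, [[295.0, 231.0], [344.0, 231.0], [296.0, 287.0], [343.0, 287.0]])]
7 edge [[257.0, 107.0], [381.0, 107.0]] [(0.68, [[294.0, 227.0], [345.0, 227.0], [294.0, 287.0], [344.0, 287.0]]), (0.76, [[294.0, 228.0], [344.0, 228.0], [295.0, 286.0], [344.0, 286.0]]), (0.84, [[295.0, 228.0], [344.0, 228.0], [296.0, 284.0], [343.0, 284.0]])]
[True, True, True]
```

View pics/m7.png

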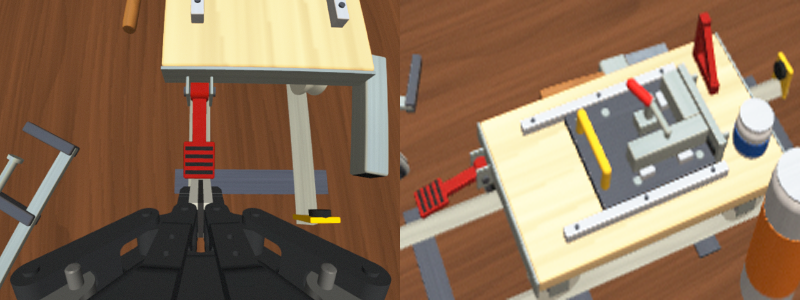

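The plate is hard against the stop, the brake pedal is still down, and the model matches within 1 px (shift ≈5 mm, a≈0.75). I now pinch the pedal.

```bash
python3 - <<'E'
from h import *
bot.set_gripper(.62); F0=np.mean([bot.read_ft_force() for _ in range(6)],0)
p,q=lp(.76,5.2); hit=bot.move_linear(p,speed=.08,until_force=6); print(hit,np.array(bot.read_position())-p,bot.read_clock())
if not hit:
    bot.set_gripper(0,grasp_force=60); print("w",bot.read_gripper_width(),bot.read_finger_force(),fmean(F0).round(1),bot.read_clock())
np.save("F0b.npy",F0)
E
```

```text
False [ 0.00039942 -0.00052102  0.00044711] 38.525
w 0.3598859428400266 59.43056881427765 [-4.5 -2.1  4.2] 38.9
```

Width 0.36, finger force 59 N: the pedal is pinched. I now swing it up along its arc.

```bash
python3 - <<'E'
from h import *
F0=np.load("F0b.npy"); a=.76; lim=False
while a>-.08:
    a-= .06 if a>.1 else .025
    p,q=lp(a,5.2); bot.move_linear(p,speed=.05,rotation=q); f=fmean(F0,2); e=E0-a
    n=f@np.array([0,-np.sin(e),-np.cos(e)])
    print(round(a,3),round(n,1),f.round(1))
    if n>32 or (a<.1 and n>19): break
print(bot.read_gripper_width(),bot.read_clock())
E
```

```text
0.7 -2.2 [-4.8  0.4  2.4]
0.64 -1.4 [-5.4  0.1  1.4]
0.58 -1.6 [-5.   0.6  1.7]
0.52 -0.6 [-5.5  0.6  0.6]
0.46 -1.5 [-5.6  1.   1.5]
0.4 -1.6 [-5.   1.4  1.6]
0.34 -2.9 [-5.4  1.6  2.7]
0.28 -3.3 [-5.8  1.6  3.1]
0.22 -4.0 [-6.4  1.5  3.8]
0.16 -4.8 [-6.5  2.2  4.4]
0.1 -5.8 [-7.   2.1  5.4]
0.075 -4.3 [-6.2  2.   3.8]
0.05 -2.6 [-6.4  1.   2.5]
0.025 -0.8 [-6.   0.2  0.8]
-0.0 6.8 [-4.2  1.8 -8.5]
-0.025 18.1 [ -0.8   1.4 -21.2]
-0.05 23.9 [  1.4   1.1 -28. ]
0.353470202521928 43.4333
```

```bash
python3 - <<'E'
from h import *
p,q=lp(-.02,5.2); bot.move_linear(p,speed=.05,rotation=q); print(fmean(np.load("F0b.npy"),2))
bot.set_gripper(.66)
M=R.from_quat(np.roll(bot.read_tool_rot(),-1)).as_matrix()
p=np.array(bot.read_position())-.09*M[:,2]; bot.move_linear(p,speed=.15)
c,E=ext("wrist"); im=bot.camera("wrist"); s=bot.camera("scene"); print([d["bbox"] for d in bot.search_frame("scene","pedal_plate")[:1]],bot.read_clock())
m=((im[:,:,0]>110)&(im[:,:,1]<60)&(im[:,:,2]<60)); 
for r in range(60,400,8):
    x=np.where(m[r,200:440])[0]
    if len(x): print(r,x[0]+200,x[-1]+200,end=" | ")
print()
for dy in(3,5,7): print(dy,"edge",proj(T2W([[-100,-130+dy,96],[-30,-130+dy,96]],t),c,E).round(0).tolist(),[(a,proj(T2W([[x,-140+dy-r*np.cos(E0-a)+4*np.sin(E0-a),66+r*np.sin(E0-a)+4*np.cos(E0-a)] for x,r in((-81,51),(-49,51),(-81,89),(-49,89))],t),c,E).round().tolist()) for a in(0,.1)])
cv2.imwrite("pics/m8.png",np.hstack([cv2.resize(im,(400,300)),cv2.resize(s[170:320,245:500],(400,300),interpolation=2)])[:,:,::-1])
E
```

```text
[ -1.23279154  -0.78703694 -23.62021226]
[[258.5, 246.8, 18.6, 13.2]] 44.9917
140 303 322 | 148 303 330 | 156 307 326 | 164 307 326 | 172 307 326 | 180 307 326 | 188 307 326 | 196 307 326 | 204 307 326 | 212 307 326 | 220 292 340 | 228 292 340 | 236 292 340 | 244 292 340 | 252 292 340 | 260 292 340 | 268 292 339 | 
3 edge [[255.0, 148.0], [377.0, 148.0]] [(0, [[293.0, 226.0], [341.0, 226.0], [293.0, 282.0], [340.0, 282.0]]), (0.1, [[293.0, 226.0], [340.0, 226.0], [294.0, 279.0], [340.0, 279.0]])]
5 edge [[255.0, 145.0], [378.0, 145.0]] [(0, [[293.0, 224.0], [341.0, 224.0], [293.0, 280.0], [341.0, 280.0]]), (0.1, [[293.0, 223.0], [341.0, 223.0], [294.0, 277.0], [340.0, 277.0]])]
7 edge [[255.0, 142.0], [378.0, 142.0]] [(0, [[293.0, 221.0], [341.0, 221.0], [293.0, 277.0], [341.0, 278.0]]), (0.1, [[293.0, 221.0], [341.0, 221.0], [294.0, 275.0], [340.0, 275.0]])]
```

View pics/m8.png

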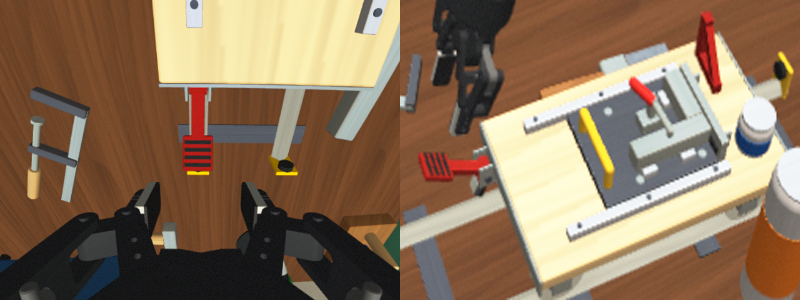

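The pedal is fully up (its hard stop was felt), the plate is home against the stop, and the gripper is clear. I'm handing in at about 45 s.

```bash
python3 -c "
from cell import bot
print(bot.close_job())"
```

```text
the job is handed in; nothing more can be done
None
```

I handed the job in at about 45 s: the brake was pressed on with about 25–27 N and held, the plate was pushed home with about 9 N, and the pedal was then flicked fully up. During a first missed pinch and the later moves, the trolley rolled about 5–7 mm along its rails.

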